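# Rack the counter dishes for bingo night

### The job

Slide the four wooden counter dishes over the table, without lifting or tipping them, into the wooden tray: the two large ones one behind the other in its wide lane and the two small ones in its narrow lane, each row pushed right up to the closed end with no gaps. Then turn the catch at the tray's mouth a quarter turn clockwise so that its bar stands square across both lanes. Leave everything else on the table where it is.

Things in the scene. Friction and masses are not known exactly. Their poses are not given: they have to be found in the camera images.
- tray: fixed three-sided wooden tray without a floor, rails 16 mm high, 10 thick. Origin at its middle on the table; x runs from the open mouth (x=-113 mm, facing the robot) to the back (+113); y -96 to +96; flared lips reach x=-133, y=+-107. Two lanes along x (see the lane points), parted by a divider 12 mm wide at y=-12, 16 mm high behind x=-66, 6 mm high before it
- wide_lane (a point): point on the table at the middle of the closed end of the wide lane, axes as the tray's; the lane is 92 mm wide and runs 214 mm from here to the mouth (-x), no step. Two large dishes are home with centres 42 and 126 mm before it. In the tray's frame x=101, y=40 mm
- narrow_lane (a point): the same for the narrow lane, 68 mm wide, which ends at a block and runs 166 mm from here to the mouth. Two small dishes are home with centres 30 and 90 mm before it. In the tray's frame x=53, y=-52 mm
- catch (a joint): turn-button pivoted upright at the divider's front end (tray x=-100, y=-12 mm). Radians, grows clockwise from above: 0 = bar along the lanes (open), 1.57 = square across both lanes (closed); stops -0.2 and 1.7. Bar 60 x 10 mm, 7 to 15 mm above the table, centred on the pivot; on it, in line, a finger grip 38 x 12 mm, from 21 to 47 mm above the table
- catch_grip (a point): on the catch's pivot axis, 37 mm above the table, in the middle of its grip; its x axis runs along the bar
- large_a: shallow round dish of pale turned wood, 84 mm across outside, 76 mm across inside, 16 mm high, 4 mm thick floor and wall, plain upright rim, empty and open upwards; origin at the centre of its underside, z up. Slides on the table. One of two alike large ones
- large_b: shallow round dish of pale turned wood, 84 mm across outside, 76 mm across inside, 16 mm high, 4 mm thick floor and wall, plain upright rim, empty and open upwards; origin at the centre of its underside, z up. Slides on the table. One of two alike large ones
- small_a: shallow round dish of pale turned wood, 60 mm across outside, 52 mm across inside, 16 mm high, 4 mm thick floor and wall, plain upright rim, empty and open upwards; origin at the centre of its underside, z up. Slides on the table. One of two alike small ones
- small_b: shallow round dish of pale turned wood, 60 mm across outside, 52 mm across inside, 16 mm high, 4 mm thick floor and wall, plain upright rim, empty and open upwards; origin at the centre of its underside, z up. Slides on the table. One of two alike small ones
- tumbler: bystander: white ceramic tumbler without handle, 68 mm across, 70 high, standing; origin at the centre of its underside
- dauber: bystander: red marker bottle with a white top, 40 mm across, 116 high, standing; origin at the centre of its underside
- cap: bystander: small red bottle cap, 32 mm across, 22 high; origin at the centre of its underside
- keys: bystander: flat ring with two keys, within 45 mm of its origin, 5 mm high; origin about the middle of the bunch, on the table
- remote: bystander: black remote control lying flat, 170 (its x) x 46 x 18 mm; origin at the centre of its underside
- case: bystander: black spectacle case, 155 (its x) x 58 x 34 mm; origin at the centre of its underside
There are look-alikes about, which are no part of the job. Leave any black, orange or pink look-alike of the large_a alone.

How it is judged:
By the outcome, as a careful person would: the job done as asked, in the order asked, and still so for the second after the job is handed in, with the robot touching nothing.
It also fails if it takes over 72 s, if anything falls off the work surface, if the arm or the gripper's body presses on something with over 40 N, if the wrist force passes 120 N, or if a joint passes its speed limit or range.

### The arm

A 6-joint arm with a two-finger parallel gripper is mounted at the origin on the work surface. World frame = base frame: x ahead of the robot, y to its left, z up, the work surface at z = 0. Lengths are in m, angles in rad, forces in N, time in s.
With the tool pointing down it reaches from about 0.3 to 0.95 m from the base axis. Payload 3.1 kg.
Tool frame: the origin (TCP) lies at the very end of the fingers, on their centre line; the grasp point (between the pads) lies 19 mm behind it; z points along the fingers, y is the line along which they close (so a half turn about z gives the same grasp; the last joint's range is limited). The gripper opens to 85 mm and grips with 20 to 120 N. Pads are 22 mm wide; open, the fingers measure 114 mm over their backs; the gripper's body (76 mm by 85 mm) begins 54 mm behind the grasp point. The pads swing forward as they close: fully open they stand 13 mm farther back than shut.
Start: joints at [1.138, 0.308, 1.634, -0, 1.2, -0.07], TCP at [0.222, 0.584, 0.231] pointing down, gripper open.
Joint ranges: [-3.06, 3.06], [-0.79, 1.96], [0.05, 2.63], [-1.19, 4.34], [0.05, 2.64], [-2.94, 2.94]. Speed limits (rad/s): [2.79, 2.79, 3.14, 3.14, 3.14, 3.14].

### API

Orientations are given as a unit quaternion [x, y, z, w].
In Python, from station import r gives the robot as it stands.
- The arm moves only by the tool jog_arm, never from a script. Its arguments are lists of equal length, an entry for each row: "dr": the turn, a rotation vector about the tool's x, y, z in units of 60 degrees (1.0 is 60 degrees), a list of three; "travel": the shift along the tool's x, y, z in units of 0.6 m (1.0 is 0.6 m), a list of three; "gripper": the opening, from 0 (shut) to 1 (fully open). In form: {"dr": [[ax, ay, az], ...], "travel": [[dx, dy, dz], ...], "gripper": [gripper, ...]}. A call has 1 to 20 rows; each row is the pose to reach, as a shift and turn from the pose commanded when the call began, along the tool's axes at that moment; what a row does not reach only later rows make up. A row lasts 1/12 s, in which the tool goes at most 41.7 mm and 7.16 degrees, less where a joint would pass 70% of its speed; a pose out of reach is approached as far as the arm can. A call with a number of a shift or a turn outside -1 to 1 is refused whole. A call with a gripper value outside its range is refused whole. The fingers move at their own pace and stop on an object; the grip force is fixed at half the most. Time passes only in rows, so rows that repeat a pose let the fingers close. It gives the time, the measured TCP pose, the force, the opening and the grip force at its end, in the units of the state.
- r.state(): the state, without advancing time (a new reading comes with each control period).
- r.capture(name): name is "side" or "top"; returns the picture (400x640x3 uint8, red, green, blue); there is no depth.
- r.camera_info(name): a dict with "mtx" (3x3 intrinsics, pixels), "rvec" (rotation vector, rad) and "tvec" (3), from world to camera coordinates, as OpenCV has them. Camera axes: x right, y down, z forward; pixel columns grow to the right and rows downward; lengths in m; the calibration is good to about 2 mm. A picture is of the moment at which its call begins. camera_info takes no time and is no camera call.
- r.finish_job(): hands the job in; it is judged then, once.
The state is a dict: "time": time; "joint_pos": joint angles; "qd": joint speeds; "tau": joint torques, N m; "tool_pos": TCP position; "tcp_rot": TCP orientation; "contact_force": force on the tool from outside, world axes, zero at the start; "torque": the same for the moment, N m; "opening": opening from 0.0 (shut) to 1.0 (fully open); "grasp_force": force on a finger pad.
Only numpy, scipy, OpenCV 4.12 (cv2) and the standard library are available. Lean on these libraries where they do the work, as an engineer would, in place of code of your own. Each camera call takes 0.05 s, during which the arm holds its last target. There are 200 camera calls.

## Working session

There is one attempt and no reset: what is moved stays moved. The work goes in short steps, Python scripts to look and compute and a tool call to move; the robot and the scene stay as the last step left them, time stands still between calls to the robot, and variables do not carry over. Pictures are saved under pics/ and viewed, at most 10 in all, crops included, and the job is handed in when it is done.

Besides the shell and the picture viewer there is one more tool, called after "Request:" as name(argument=value, ...) on one line, values as JSON. jog_arm: Moves the arm, as the interface text tells. Shifts and turns lie within -1 to 1; 1 stands for 0.6 m of shift or 60 degrees of turn. Its arguments: {"type":"object","properties":{"dr":{"type":"array","items":{"type":"array","items":{"type":"number","minimum":-1,"maximum":1}}},"travel":{"type":"array","items":{"type":"array","items":{"type":"number","minimum":-1,"maximum":1}}},"gripper":{"type":"array","items":{"type":"number"}}},"required":["dr","travel","gripper"]}

```bash
mkdir -p pics; ls; python3 - <<'E'
from station import r
import cv2
for n in("top","side"):
    i=r.capture(n); cv2.imwrite(f"pics/{n}0.png",i[:,:,::-1]); print(n,r.camera_info(n))
print(r.state())
E
```

```text
pics
top {'mtx': array([[373.98769288,   0.        , 319.56064857],
       [  0.        , 373.98769288, 198.50910907],
       [  0.        ,   0.        ,   1.        ]]), 'rvec': array([ 2.14084657, -2.117878  ,  0.16526229]), 'tvec': array([9.05946229e-04, 4.62488717e-01, 1.23405280e+00])}
side {'mtx': array([[515.11844989,   0.        , 316.28380441],
       [  0.        , 515.11844989, 205.80781841],
       [  0.        ,   0.        ,   1.        ]]), 'rvec': array([ 2.32256707, -0.59917428,  0.24490885]), 'tvec': array([-0.4085257 ,  0.20150181,  1.52254924])}
{'time': 0.1, 'joint_pos': array([ 1.13826169e+00,  3.08910978e-01,  1.63505605e+00, -5.31608954e-06,
        1.19968414e+00, -6.96846407e-02]), 'qd': array([-0.00403486, -0.00365776, -0.00310049, -0.00119705, -0.00018718,
       -0.00031614]), 'tau': array([-9.09583068e-04, -4.16408801e+01, -2.77645129e+01, -2.41297721e-04,
        3.97702621e-03, -1.32281411e-05]), 'tool_pos': array([0.22154574, 0.58362769, 0.23016776]), 'tcp_rot': array([ 1.80430322e-01,  9.83587230e-01, -9.97593091e-04, -2.53350539e-04]), 'contact_force': array([-0.28982383, -0.62653483, -0.67329828]), 'torque': array([-0.01487185, -0.00948548, -0.03996607]), 'grasp_force': 0.0, 'opening': 0.9995704247900291}
```

View pics/top0.png

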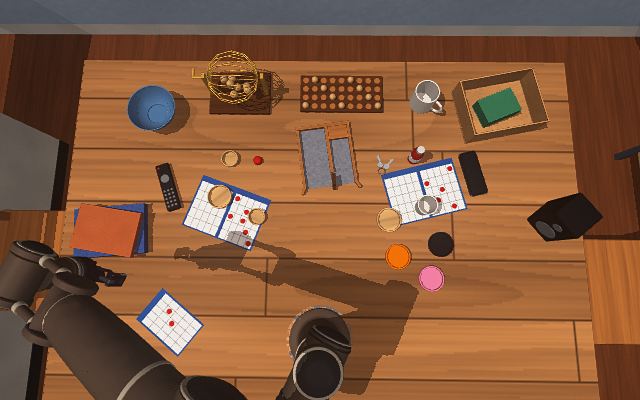

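View pics/side0.png

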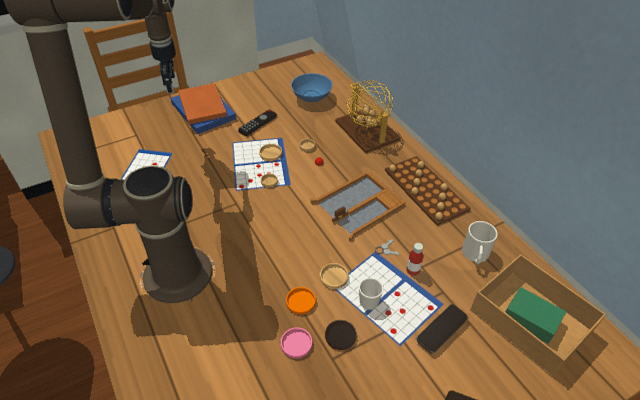

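```bash
cat > h.py <<'E'
import cv2,numpy as np
from station import r
def ray(n,uv,z):
    c=r.camera_info(n);R=cv2.Rodrigues(c['rvec'])[0];o=-R.T@c['tvec'].ravel()
    d=R.T@np.linalg.inv(c['mtx'])@np.array([uv[0],uv[1],1.]);return (o+d*(z-o[2])/d[2])[:2]
def proj(n,P):
    c=r.camera_info(n);return cv2.projectPoints(np.array(P,float).reshape(-1,3),c['rvec'],c['tvec'],c['mtx'],None)[0][:,0]
E
python3 - <<'E'
from h import *
i=cv2.imread('pics/top0.png')
a=cv2.resize(i[140:260,170:290],None,fx=4,fy=4,interpolation=cv2.INTER_CUBIC)
b=cv2.resize(i[115:200,290:370],(400,425),interpolation=cv2.INTER_CUBIC)
m=np.zeros((480,800,3),np.uint8);m[:,:400]=a[:,:400];m[:425,400:]=b;cv2.imwrite('pics/c0.png',m)
for n,uv in dict(sA=(231,158),LA=(220,197),sB=(258,216),LB=(389,219),tray=(328,158),catch=(337,180)).items(): print(n,ray('top',uv,.016))
E
```

```text
sA [0.60842847 0.32113934]
LA [0.4681327  0.35233891]
sB [0.40308041 0.21742077]
LB [ 0.39741935 -0.23253683]
tray [ 0.6114148  -0.02190307]
catch [ 0.53236354 -0.05394669]
```

View pics/c0.png

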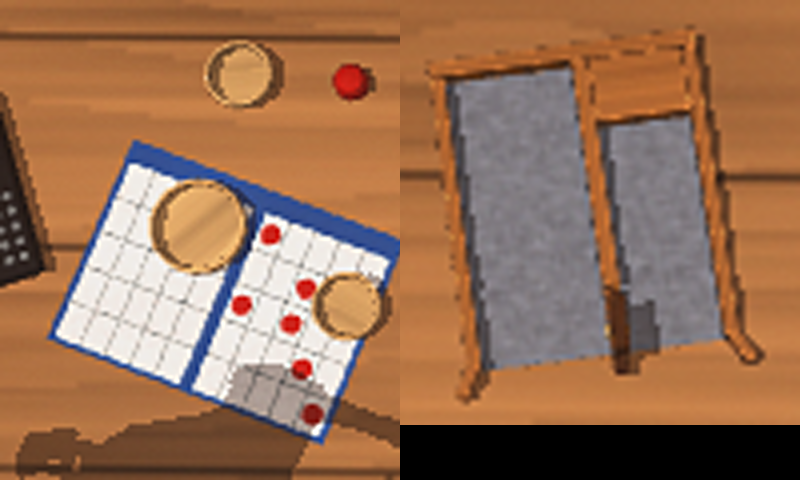

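```bash
cat >> h.py <<'E'
def circles(n,im,guess):
    g=cv2.resize(cv2.cvtColor(im,cv2.COLOR_RGB2GRAY),None,fx=4,fy=4,interpolation=cv2.INTER_CUBIC)
    out={}
    for k,(u,v,R) in guess.items():
        w=100; x0,y0=int(u*4)-w,int(v*4)-w; s=g[y0:y0+2*w,x0:x0+2*w]
        pr=int(R*374/1.28*4)
        c=cv2.HoughCircles(s,cv2.HOUGH_GRADIENT_ALT if False else cv2.HOUGH_GRADIENT,1,200,param1=120,param2=8,minRadius=pr-4,maxRadius=pr+5)
        if c is None: out[k]=None;continue
        a,b,rr=c[0,0]; uv=((x0+a+.5)/4-.5,(y0+b+.5)/4-.5); out[k]=(np.round(uv,1),round(float(rr/4),1),np.round(ray(n,uv,.016),4))
    return out
E
python3 - <<'E'
from h import *
i=cv2.cvtColor(cv2.imread('pics/top0.png'),cv2.COLOR_BGR2RGB)
for k,v in circles('top',i,dict(sA=(230,158.5,.03),LA=(220,196.5,.042),sB=(257.5,216.5,.03),LB=(389,219,.042))).items(): print(k,v)
h=cv2.cvtColor(i,cv2.COLOR_RGB2HSV)
m=((h[:,:,1]<60)&(h[:,:,2]>60)).astype(np.uint8); mm=np.zeros_like(m);mm[115:200,290:370]=m[115:200,290:370]
cs,_=cv2.findContours(mm,cv2.RETR_EXTERNAL,cv2.CHAIN_APPROX_NONE)
for c in cs:
    if cv2.contourArea(c)<300: continue
    P=np.array([ray('top',p,0) for p in c[:,0]],np.float32)
    (cx,w,a)=cv2.minAreaRect(P*1000); print(cv2.contourArea(c),cx,w,a,np.round(cv2.boxPoints((cx,w,a))).tolist())
pts=dict(bl=(296,128),br=(348.4,122),b1=(329.4,140),b2=(348.4,137.4),dv=(325,127.4))
for k,p in pts.items(): print(k,ray('top',p,.016))
for p in [(334.6,180.5)]: print('grip',ray('top',p,.047))
E
```

```text
sA (array([229.2, 157.5], dtype=float32), 7.9, array([0.6102, 0.3274]))
LA (array([219. , 196.8], dtype=float32), 11.7, array([0.469 , 0.3559]))
sB (array([256. , 216.5], dtype=float32), 7.9, array([0.4013, 0.2243]))
LB (array([388.8, 219.2], dtype=float32), 12.2, array([ 0.3965, -0.2317]))
769.0 (605.222900390625, -71.1630859375) (164.89306640625, 66.72929382324219) 8.146316528320312 [[519.0, -50.0], [528.0, -116.0], [692.0, -93.0], [682.0, -26.0]]
1384.5 (615.6084594726562, 24.03752899169922) (212.9722137451172, 91.8162841796875) 8.4601469039917 [[504.0, 54.0], [517.0, -37.0], [728.0, -6.0], [714.0, 85.0]]
bl [0.72132873 0.0935035 ]
br [ 0.74530966 -0.09394871]
b1 [ 0.6775715  -0.02635697]
b2 [ 0.68775839 -0.09388552]
dv [ 0.72438544 -0.01027609]
grip [ 0.52373901 -0.04471069]
```

```bash
cat >> h.py <<'E'
Y=np.radians(8.3);T0=np.array([.6274,-.0150]);RT=np.array([[np.cos(Y),-np.sin(Y)],[np.sin(Y),np.cos(Y)]])
def tray(p): return (RT.T@(np.array(p)[:2]-T0))*1000
from scipy.spatial.transform import Rotation as Ro
def st():
    s=r.state();R=Ro.from_quat(s['tcp_rot']).as_matrix()
    print('t',round(s['time'],2),'tray xy',tray(s['tool_pos']).round(1),'z',round(s['tool_pos'][2]*1000,1),'yaw(y axis)-tray',round(np.degrees(np.arctan2(R[1,1],R[0,1])-Y),2),'tilt',R[:,2].round(4),'F',s['contact_force'].round(1),'op',round(s['opening'],3),'J',s['joint_pos'].round(2))
E
python3 - <<'E'
from h import *
st()
for k,uv in dict(sA=(229.7,158),LA=(219.6,196.7),sB=(256.9,216.5),LB=(389,219.2),cap=(258,160)).items(): print(k,tray(ray('top',uv,.016)).round(1))
s=r.state();R=Ro.from_quat(s['tcp_rot']).as_matrix()
t=np.append(ray('top',(219.6,196.7),.016),.06)
print('to LA hover, tool units',(R.T@(t-s['tool_pos'])/.6).round(3),'down to .006 ', (.054/.6))
E
```

```text
t 0.1 tray xy [-315.2  650.9] z 230.2 yaw(y axis)-tray 60.91 tilt [-9.0e-04 -1.9e-03 -1.0e+00] F [-0.3 -0.6 -0.7] op 1.0 J [ 1.14  0.31  1.64 -0.    1.2  -0.07]
sA [ 30.4 339.9]
LA [-103.3  387.8]
sB [-189.6  266.3]
LB [-259.7 -181.9]
cap [  9.5 241.3]
to LA hover, tool units [-0.522 -0.211  0.284] down to .006  0.09
```

Request:
jog_arm(dr=[[0,0,-0.485],[0,0,-0.485],[0,0,-0.485],[0,0,-0.485],[0,0,-0.485],[0,0,-0.485],[0,0,-0.485],[0,0,-0.485],[0,0,-0.485],[0,0,-0.485],[0,0,-0.485],[0,0,-0.485],[0,0,-0.485],[0,0,-0.485]], travel=[[-0.522,-0.211,0.284],[-0.522,-0.211,0.284],[-0.522,-0.211,0.284],[-0.522,-0.211,0.284],[-0.522,-0.211,0.284],[-0.522,-0.211,0.284],[-0.522,-0.211,0.284],[-0.522,-0.211,0.284],[-0.522,-0.211,0.284],[-0.522,-0.211,0.284],[-0.522,-0.211,0.284],[-0.522,-0.211,0.284],[-0.522,-0.211,0.284],[-0.522,-0.211,0.284]], gripper=[0.25,0.25,0.25,0.25,0.25,0.25,0.25,0.25,0.25,0.25,0.25,0.25,0.25,0.25])

```text
time: 1.27
tool_pos: [0.4692, 0.3564, 0.0618]
tcp_rot: [-0.073, 0.997, 0.001, 0.001]
contact_force: [-1.0, -0.1, 0.4]
opening: 0.25
grasp_force: 0.0
```

```bash
python3 - <<'E'
from h import *
st()
i=r.capture('side');j=r.capture('top')
p=proj('side',[[.469,.354,.01]])[0].astype(int);q=(220,197)
a=i[p[1]-60:p[1]+40,p[0]-50:p[0]+50];b=j[q[1]-50:q[1]+50,q[0]-50:q[0]+50]
cv2.imwrite('pics/c1.png',cv2.resize(np.hstack([a,b])[:,:,::-1],(800,400),interpolation=cv2.INTER_CUBIC))
E
```

```text
t 1.27 tray xy [-102.9  390.3] z 61.8 yaw(y axis)-tray 90.12 tilt [ 0.0011  0.0011 -1.    ] F [-1.  -0.1  0.4] op 0.25 J [ 0.58  0.45  1.83  0.    0.86 -1.14]
```

View pics/c1.png

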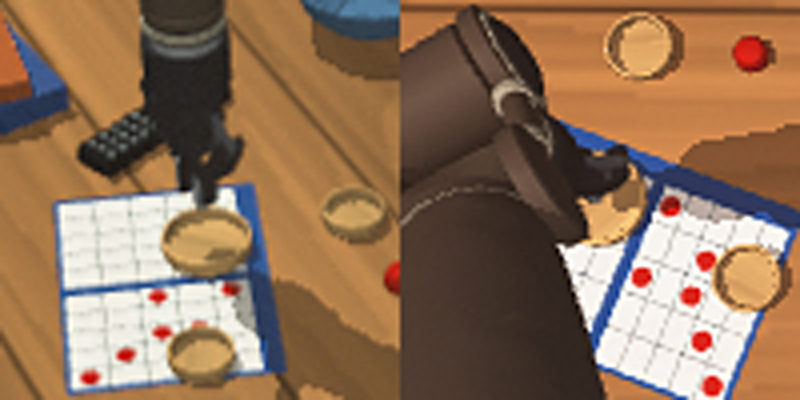

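Request:
jog_arm(dr=[[0,0,0],[0,0,0],[0,0,0],[0,0,0],[0,0,0],[0,0,0],[0,0,0],[0,0,0]], travel=[[0,0,0.04],[0,0,0.075],[0,0,0.092],[0,0,0.092],[0,0,0.092],[0,0,0.092],[0,0,0.092],[0,0,0.092]], gripper=[0.25,0.25,0.25,0.25,0.46,0.46,0.46,0.46])

```text
time: 2.03
tool_pos: [0.4698, 0.3551, 0.0061]
tcp_rot: [-0.073, 0.997, 0.0, 0.0]
contact_force: [-0.3, 0.1, -0.2]
opening: 0.46
grasp_force: 0.0
```

```bash
python3 - <<'E'
from h import *
st()
i=r.capture('side');p=proj('side',[[.469,.354,.01]])[0].astype(int)
cv2.imwrite('pics/c2.png',cv2.resize(i[p[1]-60:p[1]+40,p[0]-60:p[0]+60][:,:,::-1],(720,600),interpolation=cv2.INTER_CUBIC))
E
```

```text
t 2.03 tray xy [-102.5  388.9] z 6.1 yaw(y axis)-tray 90.03 tilt [ 6.e-04  4.e-04 -1.e+00] F [-0.3  0.1 -0.2] op 0.46 J [ 0.57  0.54  1.83 -0.    0.77 -1.14]
```

View pics/c2.png

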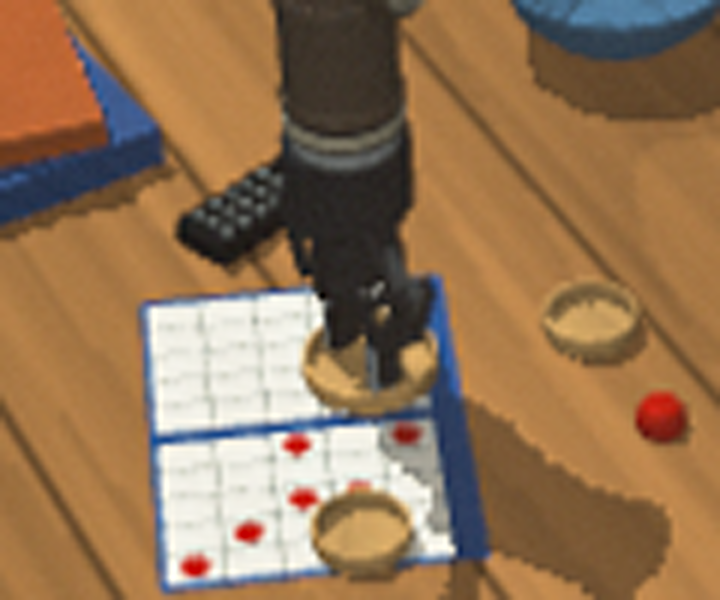

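Request:
jog_arm(dr=[[0,0,0],[0,0,0],[0,0,0],[0,0,0],[0,0,0],[0,0,0],[0,0,0],[0,0,0],[0,0,0],[0,0,0],[0,0,0],[0,0,0],[0,0,0],[0,0,0],[0,0,0],[0,0,0],[0,0,0],[0,0,0],[0,0,0],[0,0,0]], travel=[[0,-0.015,0],[0,-0.04,0],[0,-0.07,0],[-0.002,-0.105,0],[-0.002,-0.14,0],[-0.002,-0.175,0],[-0.004,-0.21,0],[-0.004,-0.245,0],[-0.004,-0.28,0],[-0.004,-0.31,0],[0.02,-0.33,0],[0.05,-0.345,0],[0.08,-0.36,0],[0.11,-0.375,0],[0.14,-0.395,0],[0.154,-0.425,0],[0.154,-0.465,0],[0.154,-0.505,0],[0.154,-0.545,0],[0.154,-0.577,0]], gripper=[0.46,0.46,0.46,0.46,0.46,0.46,0.46,0.46,0.46,0.46,0.46,0.46,0.46,0.46,0.46,0.46,0.46,0.46,0.46,0.46])

```text
time: 3.75
tool_pos: [0.4276, -0.0034, 0.0058]
tcp_rot: [-0.072, 0.997, -0.0, -0.0]
contact_force: [0.5, 1.0, -0.2]
opening: 0.462
grasp_force: 0.2
```

```bash
python3 - <<'E'
from h import *
st()
i=r.capture('side');j=r.capture('top');p=(330,215)
a=cv2.resize(i[140:260,220:420],(600,360),interpolation=cv2.INTER_CUBIC)
b=cv2.resize(j[120:260,210:410],None,fx=1,fy=1);
cv2.imwrite('pics/c3.png',np.hstack([a,np.pad(b,((0,220),(0,0),(0,0)))])[:,:,::-1])
E
```

```text
t 3.75 tray xy [-196.    40.3] z 5.8 yaw(y axis)-tray 89.95 tilt [-2.e-04 -3.e-04 -1.e+00] F [ 0.5  1.  -0.2] op 0.462 J [-0.11  0.31  2.21 -0.    0.62 -1.82]
```

View pics/c3.png

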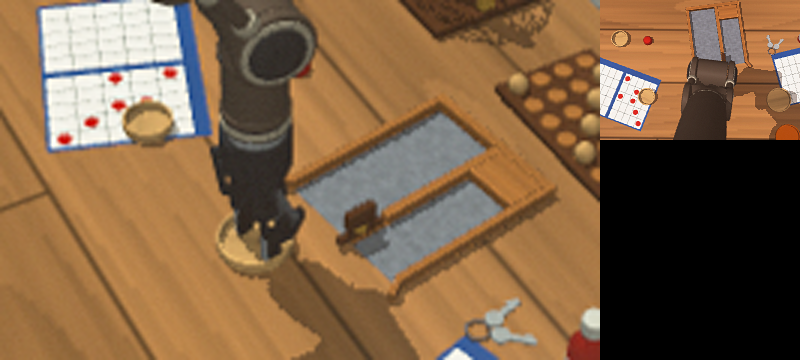

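Request:
jog_arm(dr=[[0,0,0],[0,0,0],[0,0,0],[0,0,0],[0,0,0],[0,0,0],[0,0,0],[0,0,0],[0,0,0],[0,0,0],[0,0,0],[0,0,0],[0,0,0],[0,0,0],[0,0,0],[0,0,0],[0,0,0],[0,0,0]], travel=[[-0.01,0,0],[-0.03,0,0],[-0.05,0,0],[-0.075,0,0],[-0.1,0,0],[-0.125,0,0],[-0.15,0,0],[-0.18,0,0],[-0.21,0,0],[-0.24,0,0],[-0.27,0,0],[-0.3,0,0],[-0.33,0,0],[-0.36,0,0],[-0.385,0,0],[-0.405,0,0],[-0.415,0,0],[-0.418,0,0]], gripper=[0.46,0.46,0.46,0.46,0.46,0.46,0.46,0.46,0.46,0.46,0.46,0.46,0.46,0.46,0.46,0.46,0.46,0.46])

```text
time: 5.35
tool_pos: [0.6769, 0.0361, 0.0054]
tcp_rot: [-0.073, 0.997, -0.0, -0.0]
contact_force: [-0.6, -0.4, 0.0]
opening: 0.462
grasp_force: 0.6
```

```bash
python3 -c "
from h import *
st()"
```

```text
t 5.35 tray xy [56.3 43.4] z 5.4 yaw(y axis)-tray 90.09 tilt [-4.e-04 -2.e-04 -1.e+00] F [-0.6 -0.4  0. ] op 0.462 J [-0.01  0.67  1.61 -0.    0.87 -1.73]
```

Request:
jog_arm(dr=[[0,0,0],[0,0,0],[0,0,0],[0,0,0],[0,0,0]], travel=[[-0.003,-0.002,0],[-0.006,-0.004,0],[-0.009,-0.004,0],[-0.011,-0.004,0],[-0.012,-0.004,0]], gripper=[0.46,0.46,0.46,0.46,0.46])

```text
time: 5.77
tool_pos: [0.6838, 0.0338, 0.0056]
tcp_rot: [-0.072, 0.997, 0.0, -0.0]
contact_force: [-0.3, -0.7, -0.2]
opening: 0.457
grasp_force: 0.2
```

```bash
python3 -c "
from h import *
st()"
```

```text
t 5.77 tray xy [62.8 40.2] z 5.6 yaw(y axis)-tray 90.0 tilt [-3.e-04  1.e-04 -1.e+00] F [-0.3 -0.7 -0.2] op 0.457 J [-0.01  0.68  1.59  0.    0.87 -1.73]
```

Request:
jog_arm(dr=[[0,0,0],[0,0,0],[0,0,0],[0,0,0]], travel=[[-0.003,0,0],[-0.006,0,0],[-0.008,0,0],[-0.008,0,0]], gripper=[0.46,0.46,0.46,0.46])

```text
time: 6.1
tool_pos: [0.6892, 0.0345, 0.0058]
tcp_rot: [-0.072, 0.997, -0.0, 0.0]
contact_force: [0.4, -0.3, -0.4]
opening: 0.455
grasp_force: 0.2
```

```bash
python3 -c "
from h import *
st()"
```

```text
t 6.1 tray xy [68.3 40.1] z 5.8 yaw(y axis)-tray 90.01 tilt [ 6.e-04  0.e+00 -1.e+00] F [ 0.4 -0.3 -0.4] op 0.455 J [-0.01  0.69  1.57  0.    0.88 -1.73]
```

Request:
jog_arm(dr=[[0,0,0],[0,0,0],[0,0,0],[0,0,0],[0,0,0],[0,0,0],[0,0,0],[0,0,0],[0,0,0],[0,0,0],[0,0,0],[0,0,0],[0,0,0],[0,0,0],[0,0,0],[0,0,0],[0,0,0],[0,0,0],[0,0,0],[0,0,0]], travel=[[0,0,0],[0,0,-0.03],[0,0,-0.09],[0.05,0.04,-0.09],[0.1,0.08,-0.09],[0.15,0.13,-0.09],[0.2,0.175,-0.09],[0.25,0.22,-0.09],[0.3,0.26,-0.09],[0.35,0.305,-0.09],[0.4,0.35,-0.09],[0.43,0.377,-0.09],[0.43,0.377,-0.09],[0.43,0.377,-0.05],[0.43,0.377,-0.015],[0.43,0.377,0],[0.43,0.377,0],[0.43,0.377,0],[0.43,0.377,0],[0.43,0.377,0]], gripper=[0.2,0,0,0,0,0,0,0,0,0,0,0,0,0,0,0,0.18,0.18,0.18,0.18])

```text
time: 7.77
tool_pos: [0.4014, 0.2209, 0.006]
tcp_rot: [-0.072, 0.997, 0.0, 0.0]
contact_force: [-0.6, 0.0, 0.5]
opening: 0.184
grasp_force: 0.0
```

```bash
python3 - <<'E'
from h import *
st()
i=r.capture('side');j=r.capture('top')
a=cv2.resize(i[130:270,230:410],(720,560),interpolation=cv2.INTER_CUBIC)
cv2.imwrite('pics/c4.png',a[:,:,::-1])
E
```

```text
t 7.77 tray xy [-189.6  266.1] z 6.0 yaw(y axis)-tray 89.98 tilt [ 7.e-04  3.e-04 -1.e+00] F [-0.6  0.   0.5] op 0.184 J [ 0.41  0.36  2.14 -0.    0.64 -1.31]
```

View pics/c4.png

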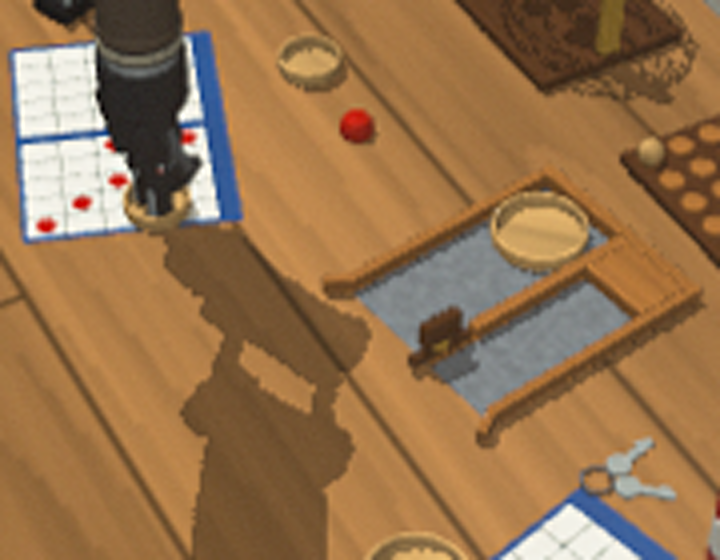

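Request:
jog_arm(dr=[[0,0,0],[0,0,0],[0,0,0],[0,0,0],[0,0,0],[0,0,0],[0,0,0],[0,0,0],[0,0,0],[0,0,0],[0,0,0],[0,0,0],[0,0,0],[0,0,0],[0,0,0],[0,0,0],[0,0,0]], travel=[[0,-0.015,0],[0,-0.04,0],[0,-0.07,0],[0,-0.105,0],[0,-0.14,0],[0,-0.175,0],[0,-0.21,0],[0,-0.245,0],[0,-0.28,0],[0,-0.315,0],[0,-0.35,0],[0,-0.385,0],[0,-0.42,0],[0,-0.455,0],[0,-0.49,0],[0,-0.515,0],[0,-0.532,0]], gripper=[0.18,0.18,0.18,0.18,0.18,0.18,0.18,0.18,0.18,0.18,0.18,0.18,0.18,0.18,0.18,0.18,0.18])

```text
time: 9.28
tool_pos: [0.447, -0.0968, 0.0059]
tcp_rot: [-0.072, 0.997, -0.0, 0.0]
contact_force: [-0.7, -0.1, 0.7]
opening: 0.179
grasp_force: 0.2
```

```bash
python3 -c "
from h import *
st()"
```

```text
t 9.28 tray xy [-190.3  -54.9] z 5.9 yaw(y axis)-tray 89.93 tilt [ 7.e-04 -4.e-04 -1.e+00] F [-0.7 -0.1  0.7] op 0.179 J [-0.31  0.36  2.14 -0.    0.64 -2.02]
```

Request:
jog_arm(dr=[[0,0,0],[0,0,0],[0,0,0],[0,0,0],[0,0,0],[0,0,0],[0,0,0],[0,0,0],[0,0,0],[0,0,0],[0,0,0],[0,0,0],[0,0,0],[0,0,0],[0,0,0],[0,0,0]], travel=[[-0.01,0,0],[-0.03,0,0],[-0.05,0.001,0],[-0.075,0.002,0],[-0.1,0.003,0],[-0.125,0.003,0],[-0.15,0.003,0],[-0.18,0.003,0],[-0.21,0.003,0],[-0.24,0.003,0],[-0.27,0.003,0],[-0.3,0.003,0],[-0.33,0.003,0],[-0.35,0.003,0],[-0.36,0.003,0],[-0.365,0.003,0]], gripper=[0.18,0.18,0.18,0.18,0.18,0.18,0.18,0.18,0.18,0.18,0.18,0.18,0.18,0.18,0.18,0.18])

```text
time: 10.62
tool_pos: [0.6638, -0.0604, 0.0055]
tcp_rot: [-0.073, 0.997, 0.0, -0.0]
contact_force: [-0.8, 1.3, -0.3]
opening: 0.179
grasp_force: 0.5
```

```bash
python3 -c "
from h import *
st()"
```

```text
t 10.62 tray xy [ 29.5 -50.2] z 5.5 yaw(y axis)-tray 90.08 tilt [-3.e-04  1.e-04 -1.e+00] F [-0.8  1.3 -0.3] op 0.179 J [-0.16  0.65  1.64  0.    0.85 -1.87]
```

Request:
jog_arm(dr=[[0,0,0],[0,0,0],[0,0,0],[0,0,0],[0,0,0],[0,0,0],[0,0,0],[0,0,0],[0,0,0],[0,0,0],[0,0,0],[0,0,0],[0,0,0],[0,0,0],[0,0,0],[0,0,0],[0,0,0],[0,0,0]], travel=[[0,0,0],[0,0,-0.03],[0,0,-0.09],[0.06,-0.027,-0.09],[0.12,-0.054,-0.09],[0.18,-0.081,-0.09],[0.24,-0.108,-0.09],[0.3,-0.135,-0.09],[0.36,-0.163,-0.09],[0.42,-0.19,-0.09],[0.482,-0.22,-0.09],[0.482,-0.22,-0.09],[0.482,-0.22,-0.05],[0.482,-0.22,-0.015],[0.482,-0.22,0],[0.482,-0.22,0],[0.482,-0.22,0],[0.482,-0.22,0]], gripper=[0,0,0.1,0.25,0.25,0.25,0.25,0.25,0.25,0.25,0.25,0.25,0.25,0.25,0.25,0.46,0.46,0.46])

```text
time: 12.12
tool_pos: [0.3963, -0.2334, 0.0058]
tcp_rot: [-0.073, 0.997, 0.0, -0.0]
contact_force: [0.6, 0.6, 0.5]
opening: 0.458
grasp_force: 0.0
```

```bash
python3 -c "
from h import *
st()"
```

```text
t 12.12 tray xy [-260.2 -182.8] z 5.8 yaw(y axis)-tray 90.04 tilt [-2.e-04  2.e-04 -1.e+00] F [0.6 0.6 0.5] op 0.458 J [-0.63  0.36  2.13  0.    0.65 -2.34]
```

Request:
jog_arm(dr=[[0,0,0],[0,0,0],[0,0,0],[0,0,0],[0,0,0],[0,0,0],[0,0,0],[0,0,0],[0,0,0],[0,0,0],[0,0,0],[0,0,0],[0,0,0],[0,0,0],[0,0,0],[0,0,0],[0,0,0],[0,0,0],[0,0,0],[0,0,0]], travel=[[-0.004,0.015,0],[-0.011,0.04,0],[-0.02,0.07,0],[-0.03,0.105,0],[-0.04,0.14,0],[-0.05,0.175,0],[-0.06,0.21,0],[-0.07,0.245,0],[-0.08,0.28,0],[-0.09,0.315,0],[-0.1,0.35,0],[-0.106,0.37,0],[-0.108,0.376,0],[-0.12,0.376,0],[-0.14,0.376,0],[-0.16,0.376,0],[-0.18,0.376,0],[-0.205,0.375,0],[-0.23,0.374,0],[-0.255,0.373,0]], gripper=[0.46,0.46,0.46,0.46,0.46,0.46,0.46,0.46,0.46,0.46,0.46,0.46,0.46,0.46,0.46,0.46,0.46,0.46,0.46,0.46])

```text
time: 13.78
tool_pos: [0.5158, 0.0091, 0.0056]
tcp_rot: [-0.072, 0.997, -0.0, -0.0]
contact_force: [-1.0, -0.7, 0.6]
opening: 0.46
grasp_force: 0.4
```

```bash
python3 -c "
from h import *
st()"
```

```text
t 13.78 tray xy [-107.   40.] z 5.6 yaw(y axis)-tray 89.96 tilt [-8.e-04 -1.e-04 -1.e+00] F [-1.  -0.7  0.6] op 0.46 J [-0.07  0.44  2.01 -0.    0.7  -1.78]
```

Request:
jog_arm(dr=[[0,0,0],[0,0,0],[0,0,0],[0,0,0],[0,0,0],[0,0,0],[0,0,0],[0,0,0],[0,0,0],[0,0,0]], travel=[[-0.02,0,0],[-0.045,0,0],[-0.07,0,0],[-0.095,0,0],[-0.115,0,0],[-0.13,0,0],[-0.14,0,0],[-0.147,0,0],[-0.15,0,0],[-0.15,0,0]], gripper=[0.46,0.46,0.46,0.46,0.46,0.46,0.46,0.46,0.46,0.46])

```text
time: 14.62
tool_pos: [0.6043, 0.0226, 0.0056]
tcp_rot: [-0.072, 0.997, -0.0, -0.0]
contact_force: [0.3, 0.7, -0.5]
opening: 0.459
grasp_force: 0.1
```

```bash
python3 -c "
from h import *
st()"
```

```text
t 14.62 tray xy [-17.4  40.5] z 5.6 yaw(y axis)-tray 90.01 tilt [-2.e-04 -1.e-04 -1.e+00] F [ 0.3  0.7 -0.5] op 0.459 J [-0.03  0.56  1.79 -0.    0.78 -1.75]
```

Push on in small steps until force builds.

Request:
jog_arm(dr=[[0,0,0],[0,0,0],[0,0,0],[0,0,0]], travel=[[-0.005,0,0],[-0.01,0,0],[-0.014,0,0],[-0.014,0,0]], gripper=[0.46,0.46,0.46,0.46])

```text
time: 14.95
tool_pos: [0.6121, 0.0241, 0.0055]
tcp_rot: [-0.073, 0.997, 0.0, -0.001]
contact_force: [-3.0, -0.6, 0.3]
opening: 0.457
grasp_force: 1.0
```

```bash
python3 -c "
from h import *
st()"
```

```text
t 14.95 tray xy [-9.5 40.9] z 5.5 yaw(y axis)-tray 90.02 tilt [-0.0015 -0.     -1.    ] F [-3.  -0.6  0.3] op 0.457 J [-0.03  0.58  1.77 -0.    0.79 -1.75]
```

Request:
jog_arm(dr=[[0,0,0],[0,0,0],[0,0,0]], travel=[[-0.003,0,0],[-0.005,0,0],[-0.005,0,0]], gripper=[0.46,0.46,0.46])

```text
time: 15.2
tool_pos: [0.6127, 0.0243, 0.0052]
tcp_rot: [-0.073, 0.997, 0.0, -0.003]
contact_force: [-6.6, -1.0, 5.0]
opening: 0.461
grasp_force: 3.6
```

```bash
python3 -c "
from h import *
st()"
```

```text
t 15.2 tray xy [-8.9 41. ] z 5.2 yaw(y axis)-tray 90.04 tilt [-7.e-03 -4.e-04 -1.e+00] F [-6.6 -1.   5. ] op 0.461 J [-0.03  0.58  1.77 -0.    0.8  -1.75]
```

Request:
jog_arm(dr=[[0,0,0],[0,0,0],[0,0,0],[0,0,0],[0,0,0],[0,0,0],[0,0,0],[0,0,0],[0,0,0],[0,0,0],[0,0,0],[0,0,0],[0,0,0],[0,0,0],[0,0,0],[0,0,0],[0,0,0],[0,0,0],[0,0,0],[0,0,0]], travel=[[0.015,0,0],[0.02,0,0],[0.02,0,-0.03],[0.02,0,-0.09],[0.01,0.06,-0.09],[0,0.12,-0.09],[-0.01,0.18,-0.09],[-0.02,0.24,-0.09],[-0.03,0.3,-0.09],[-0.04,0.36,-0.09],[-0.05,0.42,-0.09],[-0.058,0.48,-0.09],[-0.061,0.499,-0.09],[-0.061,0.499,-0.09],[-0.061,0.499,-0.05],[-0.061,0.499,-0.015],[-0.061,0.499,0],[-0.061,0.499,0],[-0.061,0.499,0],[-0.061,0.499,0]], gripper=[0.25,0.2,0.1,0,0,0,0,0,0,0,0,0,0,0,0,0,0,0.18,0.18,0.18])

```text
time: 16.87
tool_pos: [0.6089, 0.3246, 0.0058]
tcp_rot: [-0.072, 0.997, -0.0, 0.0]
contact_force: [-0.1, 1.0, -0.2]
opening: 0.178
grasp_force: 0.0
```

```bash
python3 - <<'E'
from h import *
st()
i=r.capture('side')
cv2.imwrite('pics/c5.png',cv2.resize(i[120:270,260:410],(600,600),interpolation=cv2.INTER_CUBIC)[:,:,::-1])
E
```

```text
t 16.87 tray xy [ 30.7 338.7] z 5.8 yaw(y axis)-tray 89.93 tilt [ 1.e-04 -3.e-04 -1.e+00] F [-0.1  1.  -0.2] op 0.178 J [ 0.43  0.69  1.57 -0.    0.88 -1.29]
```

View pics/c5.png

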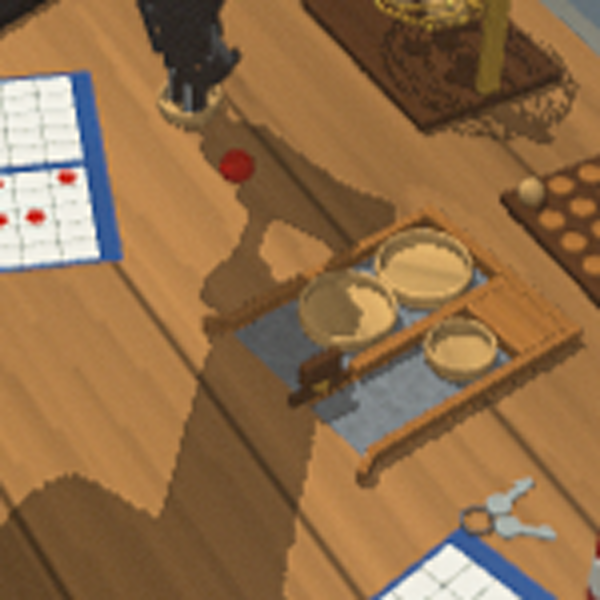

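```bash
python3 - <<'E'
from h import *
j=r.capture('top')
def P(x,y):
    w=RT@np.array([x,y])/1000+T0; return proj('top',[[*w,.016]])[0]
g={k:(*P(x,y),R) for k,(x,y,R) in dict(LA=(59,40,.042),LB=(-25,40,.042),sB=(20,-52,.03)).items()}
for k,v in circles('top',j,g).items(): print(k,v[0] if v else v, v and tray(v[2]).round(1))
x,y=P(0,0).astype(int)
cv2.imwrite('pics/c6.png',cv2.resize(j[y-45:y+45,x-45:x+45],(540,540),interpolation=cv2.INTER_CUBIC)[:,:,::-1])
E
```

```text
LA [312.2 139.8] [57.2 41.9]
LB [315.  162.2] [-25.9  42.9]
sB [339.8 146.5] [ 19.3 -51.5]
```

View pics/c6.png

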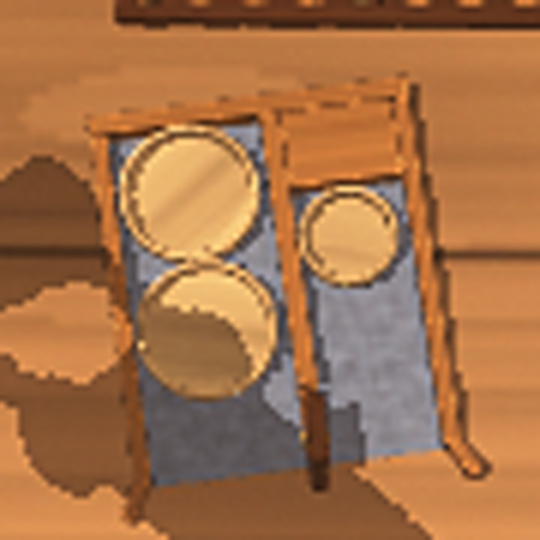

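Request:
jog_arm(dr=[[0,0,0],[0,0,0],[0,0,0],[0,0,0],[0,0,0],[0,0,0],[0,0,0],[0,0,0],[0,0,0],[0,0,0],[0,0,0],[0,0,0],[0,0,0],[0,0,0],[0,0,0],[0,0,0],[0,0,0],[0,0,0],[0,0,0],[0,0,0]], travel=[[0.015,-0.005,0],[0.04,-0.013,0],[0.07,-0.023,0],[0.105,-0.034,0],[0.14,-0.045,0],[0.175,-0.056,0],[0.2,-0.07,0],[0.222,-0.095,0],[0.244,-0.12,0],[0.266,-0.145,0],[0.288,-0.17,0],[0.31,-0.195,0],[0.332,-0.22,0],[0.352,-0.245,0],[0.366,-0.275,0],[0.368,-0.31,0],[0.368,-0.345,0],[0.368,-0.38,0],[0.368,-0.415,0],[0.368,-0.45,0]], gripper=[0.18,0.18,0.18,0.18,0.18,0.18,0.18,0.18,0.18,0.18,0.18,0.18,0.18,0.18,0.18,0.18,0.18,0.18,0.18,0.18])

```text
time: 18.63
tool_pos: [0.4294, 0.0257, 0.0061]
tcp_rot: [-0.072, 0.997, -0.0, 0.0]
contact_force: [-0.7, 0.5, -0.1]
opening: 0.175
grasp_force: 0.1
```

```bash
python3 -c "
from h import *
st()"
```

```text
t 18.63 tray xy [-190.1   68.9] z 6.1 yaw(y axis)-tray 90.0 tilt [ 9.e-04 -0.e+00 -1.e+00] F [-0.7  0.5 -0.1] op 0.175 J [-0.04  0.32  2.2   0.    0.62 -1.76]
```

Request:
jog_arm(dr=[[0,0,0],[0,0,0],[0,0,0],[0,0,0],[0,0,0],[0,0,0],[0,0,0],[0,0,0],[0,0,0],[0,0,0],[0,0,0],[0,0,0],[0,0,0],[0,0,0],[0,0,0]], travel=[[0,-0.03,0],[0,-0.065,0],[0,-0.1,0],[0,-0.135,0],[0,-0.17,0],[0,-0.195,0],[0,-0.208,0],[0,-0.208,0],[-0.01,-0.208,0],[-0.03,-0.208,0],[-0.055,-0.207,0],[-0.08,-0.206,0],[-0.105,-0.205,0],[-0.13,-0.204,0],[-0.15,-0.203,0]], gripper=[0.2,0.22,0.24,0.26,0.28,0.28,0.28,0.28,0.28,0.28,0.28,0.28,0.28,0.28,0.28])

```text
time: 19.88
tool_pos: [0.5356, -0.0798, 0.0059]
tcp_rot: [-0.074, 0.997, -0.0, -0.002]
contact_force: [-5.5, -6.2, 8.4]
opening: 0.284
grasp_force: 4.9
```

```bash
python3 -c "
from h import *
st()"
```

```text
t 19.88 tray xy [-100.2  -50.8] z 5.9 yaw(y axis)-tray 90.22 tilt [-0.003  -0.0011 -1.    ] F [-5.5 -6.2  8.4] op 0.284 J [-0.23  0.48  1.95 -0.    0.72 -1.94]
```

Request:
jog_arm(dr=[[0,0,0],[0,0,0],[0,0,0],[0,0,0]], travel=[[0.008,-0.003,0],[0.008,-0.006,0],[0.008,-0.009,0],[0.008,-0.009,0]], gripper=[0.28,0.28,0.28,0.28])

```text
time: 20.22
tool_pos: [0.5314, -0.0861, 0.0058]
tcp_rot: [-0.072, 0.997, 0.0, -0.0]
contact_force: [0.8, 2.5, 3.5]
opening: 0.279
grasp_force: 2.2
```

```bash
python3 - <<'E'
from h import *
st()
i=r.capture('side');
cv2.imwrite('pics/c7.png',cv2.resize(i[160:270,290:400],(600,600),interpolation=cv2.INTER_CUBIC)[:,:,::-1])
E
```

```text
t 20.22 tray xy [-105.3  -56.5] z 5.8 yaw(y axis)-tray 90.0 tilt [-1.e-04  6.e-04 -1.e+00] F [0.8 2.5 3.5] op 0.279 J [-0.24  0.47  1.95  0.    0.72 -1.96]
```

View pics/c7.png

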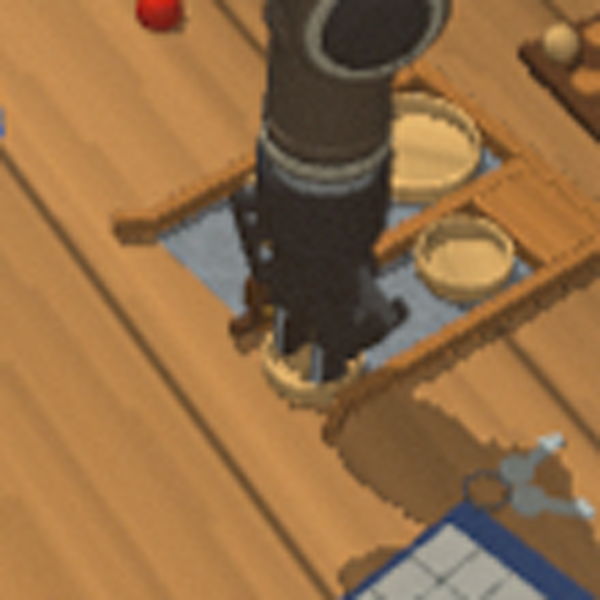

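Request:
jog_arm(dr=[[0,0,0],[0,0,0],[0,0,0],[0,0,0],[0,0,0],[0,0,0]], travel=[[0,0.002,0],[0,0.004,0],[-0.01,0.004,0],[-0.02,0.004,0],[-0.03,0.004,0],[-0.04,0.004,0]], gripper=[0.18,0.18,0.18,0.18,0.18,0.18])

```text
time: 20.77
tool_pos: [0.556, -0.0808, 0.0056]
tcp_rot: [-0.072, 0.997, -0.0, 0.0]
contact_force: [-0.5, -0.1, -0.2]
opening: 0.181
grasp_force: 0.1
```

```bash
python3 -c "
from h import *
st()"
```

```text
t 20.77 tray xy [-80.2 -54.8] z 5.6 yaw(y axis)-tray 90.01 tilt [ 1.e-04 -1.e-04 -1.e+00] F [-0.5 -0.1 -0.2] op 0.181 J [-0.22  0.5   1.9  -0.    0.74 -1.94]
```

Request:
jog_arm(dr=[[0,0,0],[0,0,0],[0,0,0],[0,0,0],[0,0,0],[0,0,0],[0,0,0],[0,0,0]], travel=[[-0.015,0.001,0],[-0.03,0.003,0],[-0.045,0.004,0],[-0.06,0.004,0],[-0.07,0.004,0],[-0.08,0.004,0],[-0.086,0.004,0],[-0.086,0.004,0]], gripper=[0.18,0.18,0.18,0.18,0.18,0.18,0.18,0.18])

```text
time: 21.43
tool_pos: [0.6069, -0.0709, 0.0058]
tcp_rot: [-0.073, 0.997, -0.0, 0.0]
contact_force: [-0.1, -0.1, -0.4]
opening: 0.179
grasp_force: 0.0
```

```bash
python3 -c "
from h import *
st()"
```

```text
t 21.43 tray xy [-28.4 -52.4] z 5.8 yaw(y axis)-tray 90.02 tilt [ 8.e-04 -1.e-04 -1.e+00] F [-0.1 -0.1 -0.4] op 0.179 J [-0.19  0.57  1.78  0.    0.79 -1.9 ]
```

Request:
jog_arm(dr=[[0,0,0],[0,0,0],[0,0,0]], travel=[[-0.004,0,0],[-0.008,0,0],[-0.008,0,0]], gripper=[0.18,0.18,0.18])

```text
time: 21.68
tool_pos: [0.6087, -0.0702, 0.0052]
tcp_rot: [-0.073, 0.997, 0.0, -0.002]
contact_force: [-5.1, 0.8, 2.9]
opening: 0.181
grasp_force: 2.5
```

```bash
python3 -c "
from h import *
st()"
```

```text
t 21.68 tray xy [-26.5 -51.9] z 5.2 yaw(y axis)-tray 90.03 tilt [-4.6e-03  4.0e-04 -1.0e+00] F [-5.1  0.8  2.9] op 0.181 J [-0.19  0.58  1.77 -0.    0.8  -1.9 ]
```

Request:
jog_arm(dr=[[0,0,0],[0,0,0],[0,0,0],[0,0,0],[0,0,0],[0,0,0],[0,0,0],[0,0,0],[0,0,0],[0,0,0],[0,0,0],[0,0,0]], travel=[[0.01,0,0],[0.02,0,0],[0.02,0,-0.03],[0.02,0,-0.08],[0.02,0,-0.12],[0.07,0.033,-0.12],[0.127,0.067,-0.12],[0.127,0.067,-0.12],[0.127,0.067,-0.12],[0.127,0.067,-0.07],[0.127,0.067,-0.026],[0.127,0.067,-0.026]], gripper=[0,0,0,0,0.4,0.4,0.4,0.4,0.4,0.4,0.4,0.4])

```text
time: 22.68
tool_pos: [0.5267, -0.0414, 0.0176]
tcp_rot: [-0.072, 0.997, 0.001, -0.003]
contact_force: [-0.9, 0.2, -0.5]
opening: 0.4
grasp_force: 0.0
```

```bash
python3 -c "
from h import *
st()"
```

```text
t 22.68 tray xy [-103.4  -11.6] z 17.6 yaw(y axis)-tray 89.99 tilt [-0.0061  0.001  -1.    ] F [-0.9  0.2 -0.5] op 0.4 J [-0.16  0.44  1.97  0.    0.74 -1.88]
```

Request:
jog_arm(dr=[[0,0,0],[0,0,0],[0,0,0],[0,0,0],[0,0,0]], travel=[[-0.003,0,-0.004],[-0.003,0,-0.004],[-0.003,0,-0.004],[-0.003,0,-0.004],[-0.003,0,-0.004]], gripper=[0.4,0.2,0.1,0.1,0.1])

```text
time: 23.1
tool_pos: [0.5342, -0.0423, 0.0258]
tcp_rot: [-0.073, 0.997, -0.001, 0.003]
contact_force: [2.0, -3.3, 3.3]
opening: 0.131
grasp_force: 60.6
```

```bash
python3 -c "
from h import *
st()"
```

```text
t 23.1 tray xy [-96.1 -13.6] z 25.8 yaw(y axis)-tray 90.02 tilt [ 0.0062 -0.0017 -1.    ] F [ 2.  -3.3  3.3] op 0.131 J [-0.16  0.43  1.96 -0.    0.74 -1.88]
```

Request:
jog_arm(dr=[[0,0,0],[0,0,0],[0,0,0]], travel=[[0,0,0],[0,0,0],[0,0,0]], gripper=[0.1,0.1,0.1])

```text
time: 23.35
tool_pos: [0.5342, -0.0423, 0.0258]
tcp_rot: [-0.073, 0.997, -0.001, 0.003]
contact_force: [1.3, -4.3, 5.8]
opening: 0.13
grasp_force: 60.9
```

```bash
python3 -c "
from h import *
st()"
```

```text
t 23.35 tray xy [-96.1 -13.5] z 25.8 yaw(y axis)-tray 90.03 tilt [ 0.0061 -0.0017 -1.    ] F [ 1.3 -4.3  5.8] op 0.13 J [-0.16  0.43  1.96 -0.    0.74 -1.88]
```

Request:
jog_arm(dr=[[0,0,0.1],[0,0,0.21],[0,0,0.32],[0,0,0.43],[0,0,0.54],[0,0,0.65],[0,0,0.76],[0,0,0.87],[0,0,0.93],[0,0,0.93]], travel=[[0,-0.001,0],[0.001,-0.001,0],[0.001,-0.002,0],[0.002,-0.003,0],[0.002,-0.003,0],[0.003,-0.004,0],[0.004,-0.004,0],[0.005,-0.004,0],[0.005,-0.004,0],[0.005,-0.004,0]], gripper=[0.1,0.1,0.1,0.1,0.1,0.1,0.1,0.1,0.1,0.1])

```text
time: 24.18
tool_pos: [0.5333, -0.0449, 0.0259]
tcp_rot: [0.404, 0.915, 0.001, 0.005]
contact_force: [5.9, -3.6, 1.6]
opening: 0.129
grasp_force: 60.4
```

```bash
python3 -c "
from h import *
st()"
```

```text
t 24.18 tray xy [-97.4 -16. ] z 25.9 yaw(y axis)-tray 34.08 tilt [ 0.01   -0.0016 -0.9999] F [ 5.9 -3.6  1.6] op 0.129 J [-0.17  0.42  1.97  0.    0.74 -0.91]
```

Request:
jog_arm(dr=[[0,0,0.1],[0,0,0.21],[0,0,0.32],[0,0,0.43],[0,0,0.53],[0,0,0.57],[0,0,0.57],[0,0,0.57],[0,0,0.57]], travel=[[0,0,0],[0.001,-0.001,0],[0.001,-0.001,0],[0.001,-0.002,0],[0.002,-0.003,0],[0.002,-0.003,0],[0.002,-0.003,0],[0.002,-0.003,0],[0.002,-0.003,0]], gripper=[0.1,0.1,0.1,0.1,0.1,0.1,0.1,0.1,0.1])

```text
time: 24.93
tool_pos: [0.5318, -0.0456, 0.0259]
tcp_rot: [0.654, 0.756, 0.003, 0.005]
contact_force: [7.3, -3.5, 1.3]
opening: 0.127
grasp_force: 60.2
```

```bash
python3 -c "
from h import *
st()"
```

```text
t 24.93 tray xy [-99.  -16.5] z 25.9 yaw(y axis)-tray 0.0 tilt [ 0.0114 -0.0022 -0.9999] F [ 7.3 -3.5  1.3] op 0.127 J [-0.17  0.42  1.97 -0.    0.74 -0.31]
```

Request:
jog_arm(dr=[[0,0,0],[0,0,0],[0,0,0],[0,0,0],[0,0,0],[0,0,0],[0,0,0],[0,0,0],[0,0,0],[0,0,0],[0,0,0],[0,0,0],[0,0,0],[0,0,0],[0,0,0],[0,0,0],[0,0,0],[0,0,0]], travel=[[0,0,0],[0,0,0],[0,0,0],[0,0,0],[0,0,-0.03],[0,0,-0.08],[0,0,-0.14],[0,0,-0.2],[0.06,0,-0.25],[0.12,0,-0.3],[0.18,0,-0.3],[0.24,0,-0.3],[0.3,0,-0.3],[0.36,0,-0.3],[0.42,0,-0.3],[0.48,0,-0.3],[0.5,0,-0.3],[0.5,0,-0.3]], gripper=[0.4,0.4,0.4,0.4,0.4,0.4,0.4,0.4,0.4,0.4,0.4,0.4,0.4,0.4,0.4,0.4,0.4,0.4])

```text
time: 26.43
tool_pos: [0.4816, 0.2551, 0.2031]
tcp_rot: [0.652, 0.758, -0.0, -0.001]
contact_force: [0.2, -0.2, 0.1]
opening: 0.398
grasp_force: 0.0
```

```bash
python3 - <<'E'
from h import *
st()
j=r.capture('top')
def P(x,y,z=.016):
    w=RT@np.array([x,y])/1000+T0; return proj('top',[[*w,z]])[0]
g={k:(*P(x,y),R) for k,(x,y,R) in dict(LA=(59,40,.042),LB=(-25,40,.042),sB=(23,-52,.03),sA=(-37,-52,.03)).items()}
for k,v in circles('top',j,g).items(): print(k,v and tray(v[2]).round(1))
# catch: dark brown blob near the pivot
x,y=P(-100,-12,.04).astype(int); w=14
h=cv2.cvtColor(j,cv2.COLOR_RGB2HSV)[y-w:y+w,x-w:x+w]
m=((h[:,:,2]<115)&(h[:,:,1]>90)).astype(np.uint8)
print('\n'.join(''.join('#' if q else '.' for q in row) for row in m))
n,l,s,c=cv2.connectedComponentsWithStats(m,connectivity=8); b=1+np.argmax(s[1:,4])
pts=np.array([tray(ray('top',(u+x-w,v+y-w),.045)) for v,u in np.argwhere(l==b)])
c,_,V=np.linalg.svd(pts-pts.mean(0)); print(pts.mean(0),V[0],s[b])
old=cv2.imread('pics/top0.png')[:,:,::-1]
for nm,(u,v) in dict(cap=(258,160),keys=(383,163),dauber=(417,155),tumbler=(427,205),case=(473,173),remote=(167,187),orange=(398,256),black=(441,244),pink=(431,278)).items():
    print(nm,(np.abs(old[v-12:v+12,u-12:u+12].astype(int)-j[v-12:v+12,u-12:u+12]).max(2)>50).sum(),end='; ')
E
```

```text
t 26.43 tray xy [-105.3  288.3] z 203.1 yaw(y axis)-tray 0.26 tilt [-1.5e-03  4.0e-04 -1.0e+00] F [ 0.2 -0.2  0.1] op 0.398 J [0.41 0.19 1.85 0.   1.11 0.26]
LA [55.9 45.6]
LB [-24.7  44.5]
sB [-38.8 -51.2]
sA [-39.6 -50.2]
............................
.......#....................
..............#.............
..............#.#..#........
...........#.....#..........
.....#.....#.......#......#.
...........#............#...
...#........##..............
..#.........................
............................
...............#............
...............#............
............####.###........
..........##########........
.........##############.....
.........##############.....
......#################.....
......#########.#...........
.......###......#...........
.............#..#.......#.#.
..............####..........
........##.#................
###.........................
............................
............................
............................
............................
............................
[-104.59192074   -9.96017488] [-0.01759136  0.99984526] [ 6 10 17 11 84]
cap 0; keys 0; dauber 0; tumbler 0; case 0; remote 8; orange 426; black 0; pink 378;
```

```bash
python3 - <<'E'
from h import *
j=r.capture('top');old=cv2.imread('pics/top0.png')[:,:,::-1]
def P(x,y,z=.016):
    w=RT@np.array([x,y])/1000+T0; return proj('top',[[*w,z]])[0]
for nm,y,x1 in(('wide',40,112),('narrow',-52,64)):
    xs=np.arange(-90,x1,2.)
    p=np.array([P(x,y) for x in xs],np.float32)
    S=cv2.cvtColor(cv2.remap(j,p[None,:,0],p[None,:,1],cv2.INTER_LINEAR),cv2.COLOR_RGB2HSV)[0]
    print(nm,[(int(x),int(s[1]),int(s[2])) for x,s in zip(xs,S) if abs(x+67)<13 or x>x1-24 or abs(x-(17 if y>0 else -7))<10])
for im in(old,j):
    h=cv2.cvtColor(np.ascontiguousarray(im),cv2.COLOR_RGB2HSV)
    o=(h[...,0]>8)&(h[...,0]<17)&(h[...,1]>230)&(h[...,2]>140); k=(h[...,0]>150)&(h[...,0]<176)&(h[...,1]>80)&(h[...,2]>80)
    for m,(u,v) in((o,(398,256)),(k,(431,278))):
        q=np.argwhere(m[v-25:v+25,u-25:u+25]); print(len(q),q.mean(0).round(1))
E
```

```text
wide [(-78, 23, 90), (-76, 20, 91), (-74, 20, 91), (-72, 30, 93), (-70, 91, 101), (-68, 131, 123), (-66, 149, 157), (-64, 150, 167), (-62, 146, 171), (-60, 147, 167), (-58, 146, 161), (-56, 146, 152), (8, 139, 225), (10, 144, 175), (12, 148, 153), (14, 144, 193), (16, 140, 224), (18, 132, 239), (20, 131, 240), (22, 133, 234), (24, 134, 234), (26, 136, 233), (90, 133, 239), (92, 140, 162), (94, 151, 110), (96, 138, 181), (98, 139, 225), (100, 161, 197), (102, 179, 181), (104, 182, 181), (106, 186, 181), (108, 188, 182), (110, 183, 180)]
narrow [(-78, 26, 88), (-76, 20, 90), (-74, 19, 92), (-72, 39, 92), (-70, 87, 111), (-68, 138, 157), (-66, 149, 168), (-64, 147, 158), (-62, 147, 146), (-60, 146, 141), (-58, 147, 142), (-56, 147, 149), (-16, 146, 187), (-14, 146, 178), (-12, 146, 170), (-10, 146, 161), (-8, 145, 169), (-6, 144, 209), (-4, 141, 229), (-2, 141, 229), (0, 139, 225), (2, 140, 220), (42, 144, 205), (44, 146, 184), (46, 146, 164), (48, 148, 153), (50, 152, 156), (52, 166, 172), (54, 181, 197), (56, 186, 202), (58, 185, 199), (60, 184, 195), (62, 183, 191)]
467 [25.4 24.6]
502 [25.1 25. ]
339 [26.8 24. ]
495 [25.  24.9]
```

```bash
python3 -c "
from station import r
print(r.finish_job())"
```

```text
the job is handed in; nothing more can be done
None
```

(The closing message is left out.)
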